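# Bolt in the filter cartridge and tug-test it

### The job

Push the white filter cartridge fully home in its dock and slide the red-tabbed bolt all the way across in front of it. Then prove that the bolt holds: from behind, draw the orange tab on the cartridge slowly towards the dock's open front until the needle stands in the green band, keep it there for a full second without going into the red, and ease the tab back to rest without letting it snap. Do not knock the blue-capped bottle that stands loose beside the dock.

Things in the scene. Friction and masses are not known exactly. Their poses are not given: they have to be found in the camera images.
- dock: Grey fixed dock, 225 x 100 mm, side walls 45 mm high. Origin: centre of its underside. x points from its open front to its rear block (55 mm high), y to the bolt's side. Bolt guide 48 mm high at dock x -75, y 49 to 79 mm. In the room: a tall centrifuge to the left (corner near world x 0.58, y -0.10; come round its near side) and a 0.3 m pipette stand near x 0.26, y -0.30.
- cartridge (a joint): How far the white cartridge (130 x 70 x 62 mm, flat top 75 mm above the bench) stands out to the dock's -x, m: 0 fully home against the rear (it then spans dock x -65 to +65 mm); starts 20 to 45 mm out. Slides with about 3 N of friction, stays where left; can be pushed by its front face or by the orange tab.
- bolt (a joint): Travel of the bolt, m: 0 drawn back, clear of the cartridge; 0.050 fully across (stop). It slides along the dock's -y with about 2 N of friction, and passes only when the cartridge is home; across, it holds the cartridge with 2 mm of play.
- pull (a joint): Travel of the orange tab on the cartridge, m, along the dock's -x against a spring of 500 N/m (stop at 0.044). 0 at rest; the needle on its side stands in the yellow band up to 0.020 (10 N), in the green band from 0.020 to 0.030 (15 N), beyond that in the red. Unless the bolt holds the cartridge, the cartridge slides out before the needle gets there.
- tab_mid (a point): Centre of the orange upright pull tab on the cartridge's top: a plate 10 mm thick (dock x), 50 mm wide (y), its top edge 122 mm above the bench, this point 101 mm above the bench. Behind it (dock +x) the cartridge's top is bare and flat for at least 55 mm. It moves with the cartridge and the pull.
- bolt_tab (a point): Centre of the red thumb tab that stands on the steel bolt at the dock's front, 70 mm above the bench: 30 mm (dock x) by 14 mm (dock y) by 36 mm high, its underside 51 mm above the bench; the bolt's bar beneath it, top 40 mm above the bench, reaches 28 mm beyond it to dock +y.
- blue_bottle: Media bottle with blue cap, 69 mm wide, 128 mm high, loose; a bystander. Origin at the centre of its foot.

How it is judged:
By the outcome, as a careful person would: the job done as asked, in the order asked, and still so for the second after the job is handed in, with the robot touching nothing.
It also fails if it takes over 56 s, if anything falls off the work surface, if the arm or the gripper's body presses on something with over 40 N, if the wrist force passes 120 N, or if a joint passes its speed limit or range.

### The arm

A 6-joint arm with a two-finger parallel gripper is mounted at the origin on a cart in front of the work surface, level with it; the furniture and walls round the work are solid. World frame = base frame: x ahead of the robot, y to its left, z up, the work surface at z = 0. Lengths are in m, angles in rad, forces in N, time in s.
With the tool pointing down it reaches from about 0.15 to 0.775 m from the base axis. Payload 6.1 kg.
Tool frame: the origin (TCP) lies on the centre line of the jaws, within the pads' length; the fingertips stand 25 mm ahead of it and the grasp point (between the pads) lies 6 mm ahead of it (bot.finger_overhang is the distance from the TCP to the fingertips, in m); x points along the fingers, z is the direction in which the jaws open and shut, and the axes are right-handed (so a half turn about x gives the same grasp; the last joint's range is limited). The gripper opens to 85 mm and grips with 20 to 120 N. Pads are 22 mm wide; open, the fingers measure 114 mm over their backs; the gripper's body (76 mm by 85 mm) begins 54 mm behind the grasp point. The pads swing forward as they close: fully open they stand 13 mm farther back than shut.
Start: joints at [1.185, 0.126, -0.04, 1.405, 0, 1.571], TCP at [0.198, 0.486, 0.256] pointing down, gripper open.
Joint ranges: [-2.72, 2.72], [-0.95, 1.95], [-1.27, 1.35], [-1.78, 2.02], [-1.46, 1.47], [-3.14, 3.14]. Speed limits (rad/s): [2.39, 2.39, 3.01, 3.14, 3.14, 3.14].

### API

Orientations are given as [roll, pitch, yaw] about the fixed x, y, z axes, in that order (R = Rz(yaw) Ry(pitch) Rx(roll)).
In Python, from plant import bot gives the robot as it stands. The module is installed in compiled form; this text tells all that it offers.
- The arm moves only by the tool servo_tool, never from a script. Its argument "steps" is a list of rows, each a list of 3 entries, a list of its own where there are three numbers: the shift along the world's x, y, z in mm, then the turn about the world's z in rad, then the closure, from 0 (fully open) to 1 (shut). In form: [[[x, y, z], twist, claw], ...]. A call has 1 to 5 rows; each row is the pose to reach, as a shift and turn from the pose measured when the call began; what a row does not reach only later rows make up. A row lasts 1/12 s, in which the tool goes at most 41.7 mm and 7.16 degrees, less where a joint would pass 70% of its speed; a pose out of reach is approached as far as the arm can. A call with a gripper value outside its range is refused whole. The fingers move at their own pace and stop on an object; "force" is the grip in N (left out, the last holds). Time passes only in rows, so rows that repeat a pose let the fingers close. It gives the time, the measured TCP pose, the force and the opening at its end, in the units of the state.
- bot.observe(): the state, without advancing time (a new reading comes with each control period).
- bot.snapshot(name): name is "side" or "top"; returns the picture (420x560x3 uint8, red, green, blue); there is no depth.
- bot.camera_info(name): a dict with "camera_matrix" (3x3 intrinsics, pixels), "R" (3x3) and "t" (3): a world point X has camera coordinates R X + t. Camera axes: x right, y down, z forward; pixel columns grow to the right and rows downward; lengths in m; the calibration is good to about 2 mm. A picture is of the moment at which its call begins. camera_info takes no time and is no camera call.
- bot.hand_in(): hands the job in, once; it reports no verdict.
Trained networks look in the newest picture that a camera, given by its name, has taken for a name from the list of things; names that differ only in an ending like _2 or _b are one class to them, and where a whole thing is asked for, a point or a joint stands for the part that bears it (a point fixed in the world has none). Each returns a list of dicts, best first, with "confidence" (0 to 1); they miss things now and then, are a little off and sometimes report something else, mostly with a low value. They report only what shows in the picture. A call takes as long as a camera call.
- bot.recognise(camera, target): "xyz" ([x, y, z] in m, in world coordinates, good to about 4 mm: the middle of the surface that is visible of it).
- bot.trace(camera, target): "mask" (420x560 bool, what is visible of it).
The state is a dict: "time": time; "qpos": joint angles; "joint_velocities": joint speeds; "joint_torque": joint torques, N m; "eef_pos": TCP position; "tcp_rot": TCP orientation; "contact_force": force on the tool from outside, world axes, zero at the start; "moment": the same for the moment, N m; "gripper_width": finger opening in m.
Only numpy, scipy, OpenCV 4.12 (cv2) and the standard library are available. Lean on these libraries where they do the work, as an engineer would, in place of code of your own. Each camera call takes 0.05 s, during which the arm holds its last target.

## Working session

There is one attempt and no reset: what is moved stays moved. The work goes in short steps, Python scripts to look and compute and a tool call to move; the robot and the scene stay as the last step left them, time stands still between calls to the robot, and variables do not carry over. Pictures are saved under pics/ and viewed, and the job is handed in when it is done.

Besides the shell and the picture viewer there is one more tool, called after "Request:" as name(argument=value, ...) on one line, values as JSON. servo_tool: Moves the arm, as the interface text tells. Its arguments: {"type":"object","properties":{"steps":{"type":"array"},"force":{"type":"number"}},"required":["steps"]}

```bash
mkdir -p pics; cat > h.py <<'E'
from plant import bot
import numpy as np, cv2
def snap(c,n):
    im=bot.snapshot(c); cv2.imwrite(f'pics/{n}.png',cv2.cvtColor(im,cv2.COLOR_RGB2BGR)); return im
def proj(c,X):
    i=bot.camera_info(c); p=np.array(i['R'])@np.array(X)+np.array(i['t']); u=np.array(i['camera_matrix'])@p; return u[:2]/u[2]
def unproj(c,uv,z):
    i=bot.camera_info(c); R=np.array(i['R']);t=np.array(i['t']);K=np.array(i['camera_matrix'])
    d=R.T@np.linalg.solve(K,[uv[0],uv[1],1]); o=-R.T@t
    return o+d*(z-o[2])/d[2]
E
python3 - <<'E'
from h import *
np.set_printoptions(precision=4,suppress=True)
for c in ['side','top']:
    snap(c,c+'0')
    i=bot.camera_info(c); print(c,-np.array(i['R']).T@np.array(i['t']))
    for n in ['dock','cartridge','tab_mid','bolt_tab','blue_bottle']:
        r=bot.recognise(c,n); print(n,[(np.round(d['xyz'],4),round(d['confidence'],2)) for d in r[:3]])
s=bot.observe(); print(s)
E
```

```text
side [ 0.2246 -0.8787  0.5817]
dock [(array([ 0.4706, -0.3816,  0.0496]), 0.85)]
cartridge [(array([ 0.4455, -0.3583,  0.0766]), 0.96)]
tab_mid [(array([ 0.4489, -0.3559,  0.1015]), 0.68)]
bolt_tab [(array([ 0.5049, -0.2597,  0.0731]), 0.59)]
blue_bottle [(array([ 0.4716, -0.3815,  0.0503]), 0.67), (array([ 0.5071, -0.0507,  0.0644]), 0.61)]
top [ 0.3414 -0.2185  0.9309]
dock [(array([ 0.4759, -0.3519,  0.0597]), 0.65)]
cartridge [(array([ 0.4524, -0.334 ,  0.0756]), 0.56)]
tab_mid [(array([ 0.4512, -0.3379,  0.11  ]), 0.73), (array([ 0.5011, -0.2508,  0.073 ]), 0.52)]
bolt_tab [(array([ 0.5015, -0.252 ,  0.0737]), 0.82)]
blue_bottle [(array([ 0.5026, -0.2561,  0.0757]), 0.64), (array([ 0.5039, -0.0332,  0.0853]), 0.57)]
{'time': 0.6, 'qpos': array([ 1.185 ,  0.1258, -0.0396,  1.4054, -0.    ,  1.5708]), 'joint_velocities': array([ 0.0012, -0.0005,  0.0005,  0.0003,  0.0013,  0.0005]), 'joint_torque': array([  0.0005, -43.5431,  35.2947,   0.001 ,  -0.    ,   0.    ]), 'eef_pos': array([0.1975, 0.4864, 0.2563]), 'tcp_rot': array([-0.0513,  1.5708,  1.1337]), 'contact_force': array([ 0.0322, -0.7393,  0.3704]), 'moment': array([-0.0714, -0.003 ,  0.0379]), 'gripper_width': 0.08564348538412123}
```

View pics/side0.png

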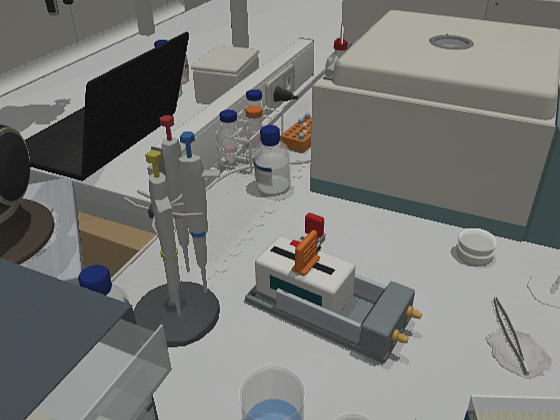

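View pics/top0.png

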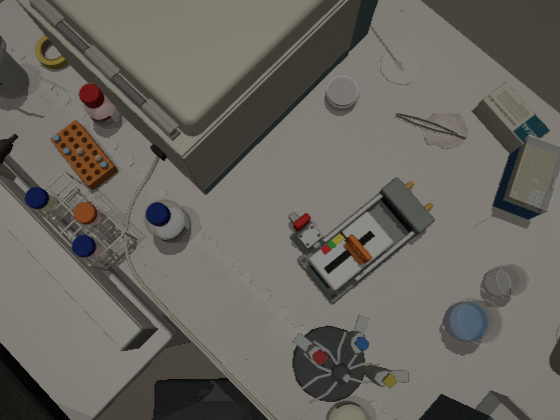

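The side view shows the dock at about (330,300), with its front to the left, the orange tab at (307,252) and the red tab at (314,222). In the top view the rear block is at (408,205), the orange tab at (358,248), the red tab at (302,222) and the bottle at (165,218). Next I'll zoom in to fit the dock pose.

```bash
python3 - <<'E'
from h import *
im=cv2.imread('pics/top0.png')[160:310,270:450]
cv2.imwrite('pics/top0z.png',cv2.resize(im,None,fx=4,fy=4,interpolation=cv2.INTER_CUBIC))
im=cv2.imread('pics/side0.png')[200:365,235:435]
cv2.imwrite('pics/side0z.png',cv2.resize(im,None,fx=3.6,fy=3.6,interpolation=cv2.INTER_CUBIC))
E
```

```text
(no output)
```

View pics/top0z.png

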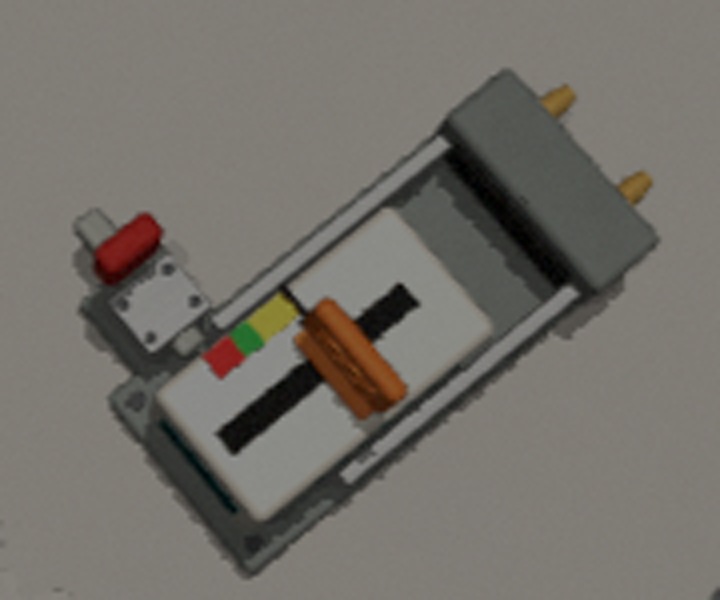

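View pics/side0z.png

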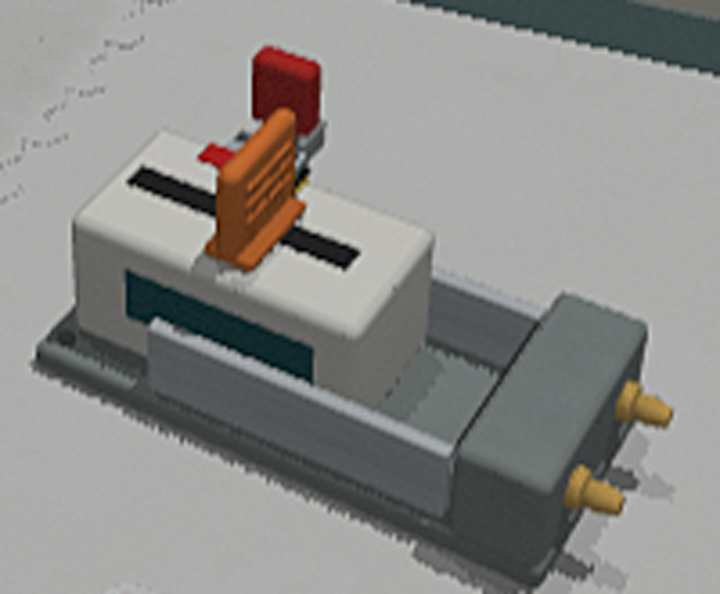

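The zoomed top view shows the cartridge-top corners at about (155,395), (262,522), (492,325) and (385,208). The rear-block top corners are near (507,68), (658,240), (590,292) and (443,122), in zoom pixels. I'll convert these to world coordinates.

```bash
python3 - <<'E'
from h import *
np.set_printoptions(precision=4,suppress=True)
f=lambda u,v,z:unproj('top',(270+(u+.5)/4-.5,160+(v+.5)/4-.5),z)
C=[f(*p,.075) for p in [(155,395),(262,522),(492,325),(385,208)]]
B=[f(*p,.055) for p in [(443,122),(590,292),(658,240),(507,68)]]
print(np.array(C),np.array(B))
a=(C[2]-C[1]+C[3]-C[0])/2; print('len',np.linalg.norm(a),'yaw',np.arctan2(a[1],a[0]), 'w',np.linalg.norm((C[0]-C[1]+C[3]-C[2])/2))
a=(B[0]-B[1]+B[3]-B[2])/2; print('len',np.linalg.norm(a),'yaw',np.arctan2(a[1],a[0])-np.pi/2)
def E(side):
    pass
# full line fits: outer long edges of the wall tops z=.045
W=[f(*p,.045) for p in [(222,325),(450,148)]]; print('wall',np.arctan2(*(W[1]-W[0])[[1,0]]))
W=[f(*p,.045) for p in [(345,480),(575,295)]]; print('wall',np.arctan2(*(W[1]-W[0])[[1,0]]))
print('front plate corner', f(250,575,.01), f(110,400,.01), 'red top',f(128,246,.088),'orange top',f(362,352,.122))
print('cart mid',np.mean(C,axis=0),'block mid',np.mean(B,axis=0))
for n in ['bolt_tab','tab_mid','blue_bottle','cartridge','dock']:
  for c in ['top','side']:
    r=bot.trace(c,n); print(n,c,[(round(d['confidence'],2),np.argwhere(d['mask']).mean(0)[::-1],d['mask'].sum()) for d in r[:2]])
E
```

```text
[[ 0.4409 -0.2643  0.075 ]
 [ 0.3885 -0.306   0.075 ]
 [ 0.467  -0.4039  0.075 ]
 [ 0.5171 -0.3624  0.075 ]] [[ 0.5584 -0.3927  0.055 ]
 [ 0.4832 -0.4504  0.055 ]
 [ 0.5049 -0.4808  0.055 ]
 [ 0.5818 -0.4216  0.055 ]]
len 0.12489465017279931 yaw -0.9025882448656943 w 0.06599227811326491
len 0.09592199097249039 yaw -0.9158723673943707
wall -0.9321884422379272
wall -0.925841283658766
front plate corner [ 0.3694 -0.3065  0.01  ] [ 0.4467 -0.2479  0.01  ] red top [ 0.5008 -0.2544  0.088 ] orange top [ 0.4506 -0.3426  0.122 ]
cart mid [ 0.4534 -0.3341  0.075 ] block mid [ 0.5321 -0.4364  0.055 ]
bolt_tab top [(0.7, array([301.3824, 223.9804]), np.int64(306))]
bolt_tab side [(0.82, array([315.1611, 226.5369]), np.int64(447))]
tab_mid top [(0.79, array([356.993 , 250.2389]), np.int64(427)), (0.27, array([301.8086, 224.3514]), np.int64(350))]
tab_mid side [(0.9, array([306.3173, 253.6951]), np.int64(810))]
blue_bottle top [(0.65, array([167.1767, 220.8129]), np.int64(1534))]
blue_bottle side [(0.72, array([271.3694, 163.1541]), np.int64(2128))]
cartridge top [(0.9, array([349.3958, 251.5535]), np.int64(3413)), (0.48, array([166.4516, 220.4979]), np.int64(1663))]
cartridge side [(0.93, array([305.0324, 272.9832]), np.int64(5242))]
dock top [(0.92, array([359.7582, 238.4861]), np.int64(8438))]
dock side [(0.94, array([330.9462, 295.2916]), np.int64(12633)), (0.23, array([314.9805, 225.9635]), np.int64(411))]
```

```bash
cat > fit.py <<'E'
from h import *
from scipy.optimize import least_squares
np.set_printoptions(precision=4,suppress=True)
T=lambda u,v:(270+(u+.5)/4-.5,160+(v+.5)/4-.5)
S=lambda u,v:(235+(u+.5)/3.6-.5,200+(v+.5)/3.6-.5)
e=.002 # rounding
def pts(q):
    c=lambda sx,sy:(sx*(.065-e)-q,sy*(.035-e),.075)
    return [('top',T(155,395),c(-1,1)),('top',T(262,522),c(-1,-1)),('top',T(492,325),c(1,-1)),('top',T(385,208),c(1,1)),
     ('side',S(75,218),c(-1,-1)),('side',S(165,130),c(-1,1)),('side',S(435,238),c(1,1)),('side',S(358,333),c(1,-1)),
     ('top',T(507,68),(.1115,.049,.055)),('top',T(658,240),(.1115,-.049,.055)),
     ('side',S(648,325),(.1115,.049,.055)),('side',S(545,490),(.1115,-.049,.055)),('side',S(35,362),(-.1125,-.05,.008)),('top',T(250,575),(-.1125,-.05,.006))]
def w(p,P):
    c,s=np.cos(p[2]),np.sin(p[2]); return np.array([p[0]+c*P[0]-s*P[1],p[1]+s*P[0]+c*P[1],P[2]])
def res(p):
    r=[]
    for cam,uv,P in pts(p[3]):
        dx=p[4:6] if cam=='side' else (0,0)
        r+=list(proj(cam,w(p,P))-uv-dx)
    return np.array(r)
if __name__=='__main__':
    s=least_squares(res,[.45,-.34,-.92,.03,0,0],loss='soft_l1')
    print(s.x); print(s.fun.reshape(-1,2))
    p=s.x
    print('bolt_tab guess', w(p,(-.075,.085,.07)))
    # bolt tab & orange tab in dock frame, via top-camera at top heights
    inv=lambda X:(np.array([[np.cos(p[2]),np.sin(p[2])],[-np.sin(p[2]),np.cos(p[2])]])@(X[:2]-p[:2]))
    print('red',inv(unproj('top',T(128,246),.088)),'orange',inv(unproj('top',T(362,352),.122)))
    for n,h in [('red0',(301.4,224.)),]: print(inv(unproj('top',h,.085)))
    print(inv(np.array([.505,-.045,0])))
    for cam in ('top','side'):
        im=cv2.imread(f'pics/{cam}0.png'); im=cv2.resize(im,None,fx=4,fy=4,interpolation=cv2.INTER_CUBIC)
        q=p[3]
        def box(x0,x1,y0,y1,z0,z1,col):
            V=[(x,y,z) for x in(x0,x1) for y in (y0,y1) for z in (z0,z1)]
            for i in range(8):
                for b in (1,2,4):
                    j=i^b
                    if j>i: cv2.line(im,*[tuple(int(v) for v in (proj(cam,w(p,V[k]))+.5)*4) for k in (i,j)],col,1)
        box(-.065-q,.065-q,-.035,.035,.013,.075,(255,0,0)); box(-.1125,.1125,-.05,.05,0,.008,(0,255,0)); box(.075,.1125,-.05,.05,0,.055,(0,255,255))
        o=inv(unproj('top',T(362,352),.122)); box(o[0]-.005,o[0]+.005,-.025,.025,.08,.122,(255,0,255))
        r=inv(unproj('top',T(128,246),.088)); box(r[0]-.015,r[0]+.015,r[1]-.007,r[1]+.007,.052,.088,(255,255,0))
        im=im[640:1240,1080:1840] if cam=='top' else im[800:1400,940:1740]
        cv2.imwrite(f'pics/fit_{cam}.png',im)
E
python3 fit.py
```

```text
[ 0.4758 -0.3631 -0.913   0.0365 -2.4267 -2.061 ]
[[-0.0478 -0.0701]
 [-0.8741 -0.1906]
 [ 0.2922  0.7057]
 [ 0.8493 -0.5699]
 [-0.0731  0.5598]
 [-0.3592  0.5702]
 [ 0.0811 -1.2049]
 [-0.187   0.4642]
 [-0.1551 -0.4977]
 [ 0.3249 -0.1499]
 [ 0.4207 -0.1809]
 [ 1.2015  0.3737]
 [-0.8383 -1.3685]
 [-1.1925  1.2292]]
bolt_tab guess [ 0.4972 -0.2518  0.07  ]
red [-0.0707  0.0863] orange [-0.0316 -0.0074]
[-0.0736  0.0832]
[-0.2339  0.2176]
```

View pics/fit_top.png

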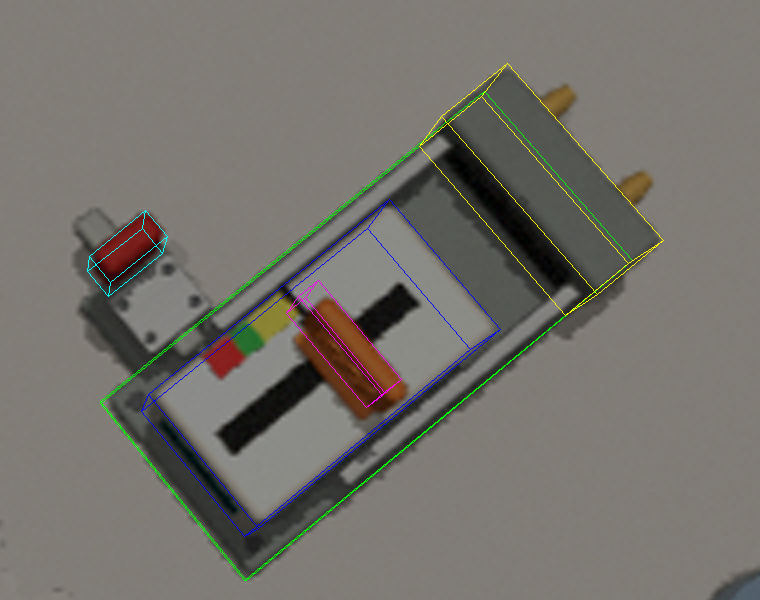

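View pics/fit_side.png

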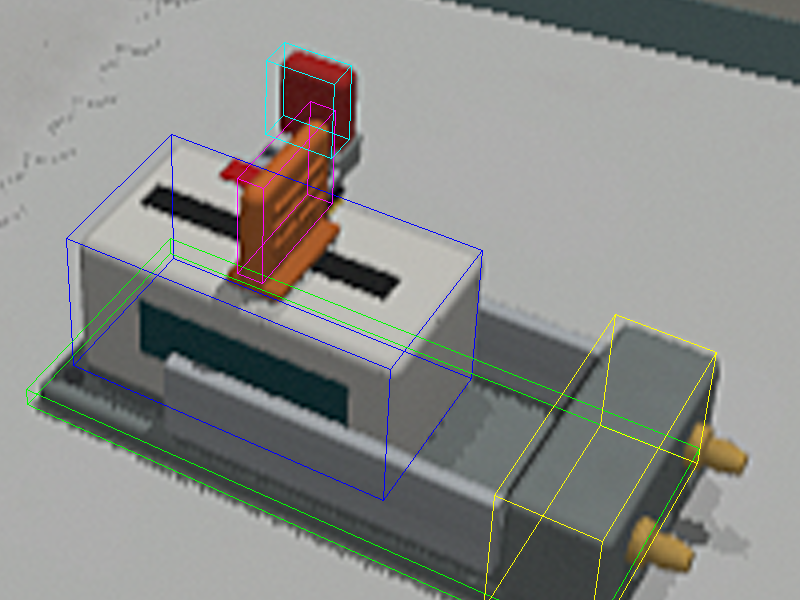

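The fit holds in both views: dock at (0.476, -0.363), yaw -0.913, cartridge about 36 mm out. The side view is offset by a constant 2 px or so. The red tab is near dock (-72,+85) mm. Before planning transit I'll check the heights of the ledge and the stand.

```bash
python3 - <<'E'
from h import *
np.set_printoptions(precision=3,suppress=True)
for z in (0,.05,.1,.15,.2,.25,.3,.4):
    print(z,'ledge top',unproj('top',(5,200),z)[:2],unproj('top',(165,328),z)[:2],'side',unproj('side',(313,40),z)[:2],unproj('side',(200,118),z)[:2])
# triangulate pairs
import itertools
def tri(a,b):
    P=[]
    for c in('top','side'):
        i=bot.camera_info(c); P.append(np.array(i['camera_matrix'])@np.c_[i['R'],i['t']])
    X=cv2.triangulatePoints(P[0],P[1],np.float64(a).reshape(2,1),np.float64(b).reshape(2,1)).ravel(); return X[:3]/X[3]
print('yellow',tri((392,378),(153,155)),'blue',tri((362,343),(188,137)),'red',tri((319,356),(166,121)))
print('bottle cap',tri((157,213),(270,133)),'centrif corner',tri((188,125),(312,85)))
print('rack cap',tri((84,245),(229,117)))
print('centbase',unproj('top',(205,190),0),'stand',unproj('top',(332,370),.01))
for n in ['laptop','pipette']: pass
E
```

```text
0 ledge top [0.568 0.284] [ 0.333 -0.015] side [0.943 0.77 ] [0.455 0.327]
0.05 ledge top [0.556 0.257] [ 0.333 -0.026] side [0.881 0.628] [0.435 0.223]
0.1 ledge top [0.544 0.23 ] [ 0.334 -0.037] side [0.819 0.486] [0.415 0.119]
0.15 ledge top [0.532 0.203] [ 0.334 -0.048] side [0.757 0.345] [0.395 0.016]
0.2 ledge top [0.519 0.176] [ 0.335 -0.059] side [0.696 0.203] [ 0.376 -0.088]
0.25 ledge top [0.507 0.149] [ 0.335 -0.07 ] side [0.634 0.061] [ 0.356 -0.191]
0.3 ledge top [0.495 0.122] [ 0.336 -0.081] side [ 0.572 -0.08 ] [ 0.336 -0.295]
0.4 ledge top [0.471 0.068] [ 0.337 -0.102] side [ 0.449 -0.364] [ 0.297 -0.502]
yellow [ 0.272 -0.346  0.29 ] blue [ 0.315 -0.314  0.288] red [ 0.3   -0.262  0.287]
bottle cap [ 0.514 -0.024  0.117] centrif corner [ 0.592 -0.086  0.23 ]
rack cap [0.468 0.095 0.104]
centbase [ 0.579 -0.083  0.   ] stand [ 0.258 -0.302  0.01 ]
```

```bash
python3 - <<'E'
from h import *
np.set_printoptions(precision=3,suppress=True)
for z in (0,.05,.1,.15,.2,.25,.3,.4):
    print(z,'laptop side TR',unproj('side',(188,35),z)[:2],'BL',unproj('side',(20,160),z)[:2],'BR',unproj('side',(180,97),z)[:2],'top black',unproj('top',(3,312),z)[:2],unproj('top',(75,400),z)[:2])
E
```

```text
0 laptop side TR [0.567 0.972] BL [0.052 0.266] BR [0.435 0.468] top black [0.366 0.271] [0.216 0.136]
0.05 laptop side TR [0.538 0.813] BL [0.067 0.168] BR [0.417 0.353] top black [0.365 0.244] [0.223 0.117]
0.1 laptop side TR [0.508 0.654] BL [0.082 0.069] BR [0.399 0.237] top black [0.363 0.218] [0.23  0.098]
0.15 laptop side TR [0.479 0.495] BL [ 0.097 -0.029] BR [0.381 0.121] top black [0.362 0.192] [0.236 0.078]
0.2 laptop side TR [0.449 0.336] BL [ 0.111 -0.128] BR [0.363 0.005] top black [0.361 0.166] [0.243 0.059]
0.25 laptop side TR [0.42  0.177] BL [ 0.126 -0.226] BR [ 0.345 -0.111] top black [0.359 0.139] [0.25 0.04]
0.3 laptop side TR [0.39  0.018] BL [ 0.141 -0.324] BR [ 0.327 -0.226] top black [0.358 0.113] [0.257 0.021]
0.4 laptop side TR [ 0.332 -0.301] BL [ 0.171 -0.521] BR [ 0.29  -0.458] top black [0.355 0.06 ] [ 0.27  -0.017]
```

```bash
python3 - <<'E'
from h import *
a=cv2.imread('pics/top0.png')[180:420,0:280]; b=cv2.imread('pics/side0.png')[0:240,0:320]
a=cv2.resize(a,None,fx=1.4,fy=1.4); b=cv2.resize(b,None,fx=1.25,fy=1.4)
a=cv2.convertScaleAbs(a,alpha=1.6,beta=20)
cv2.imwrite('pics/left.png',np.hstack([a,b]))
E
```

```text
(no output)
```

View pics/left.png

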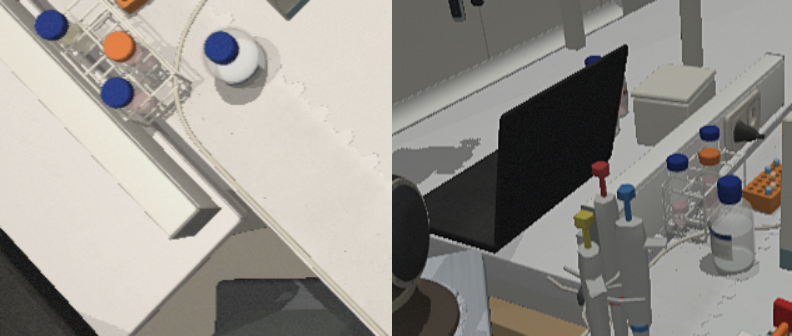

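The laptop screen tops out at about 0.25 m, the ledge at about 0.14 and the pipettes at 0.29. So I'll lift to z ≈ 0.38 first and then swing round at a radius of about 0.43.

Request:
servo_tool(steps=[[[0,0,40],0,1],[[0,0,80],0,1],[[0,0,120],0,1],[[25,-30,125],-0.1,1],[[50,-60,125],-0.22,1]], force=20)

```text
time: 1.52
eef_pos: [0.2479, 0.4278, 0.3844]
tcp_rot: [0.076, 1.565, 1.041]
contact_force: [1.2, 0.4, 0.3]
gripper_width: 0.0256
```

Request:
servo_tool(steps=[[[24,-32,0],-0.12,1],[[48,-64,0],-0.24,1],[[70,-98,0],-0.36,1],[[90,-133,0],-0.48,1],[[108,-169,0],-0.6,1]])

```text
time: 1.93
eef_pos: [0.3566, 0.2572, 0.3844]
tcp_rot: [0.074, 1.564, 0.433]
contact_force: [1.1, 0.6, 0.5]
gripper_width: -0.0002
```

Request:
servo_tool(steps=[[[12,-38,0],-0.12,1],[[22,-77,0],-0.24,1],[[30,-116,0],-0.36,1],[[36,-156,0],-0.48,1],[[40,-195,0],-0.6,1]])

```text
time: 2.35
eef_pos: [0.3966, 0.0602, 0.3845]
tcp_rot: [0.079, 1.564, -0.168]
contact_force: [1.4, -0.2, -0.5]
gripper_width: -0.0
```

Request:
servo_tool(steps=[[[2,-40,0],-0.12,1],[[4,-80,0],-0.24,1],[[6,-120,0],-0.36,1],[[8,-160,0],-0.48,1],[[10,-200,0],-0.6,1]])

```text
time: 2.77
eef_pos: [0.4061, -0.1418, 0.3848]
tcp_rot: [0.146, 1.563, -0.707]
contact_force: [1.7, -0.1, 0.2]
gripper_width: 0.0001
```

Request:
servo_tool(steps=[[[5,-34,0],-0.06,1],[[10,-68,0],-0.06,1],[[15,-102,0],-0.06,1],[[20,-136,-10],-0.06,1],[[25,-168,-50],-0.06,1]])

```text
time: 3.18
eef_pos: [0.4311, -0.3072, 0.3456]
tcp_rot: [0.2, 1.556, -0.715]
contact_force: [0.5, 0.1, 0.7]
gripper_width: -0.0005
```

```bash
python3 - <<'E'
from h import *
s=bot.observe(); print(s['eef_pos'],s['tcp_rot'],s['qpos'],bot.finger_overhang)
snap('side','side1'); snap('top','top1')
E
```

```text
[ 0.43114287 -0.30715268  0.34557661] [ 0.19971074  1.55577414 -0.71525954] [-6.18266384e-01  1.40947233e-01  1.74048001e-01  1.58894550e+00
 -1.45471158e-03  1.86748935e+00] 0.025
```

View pics/side1.png

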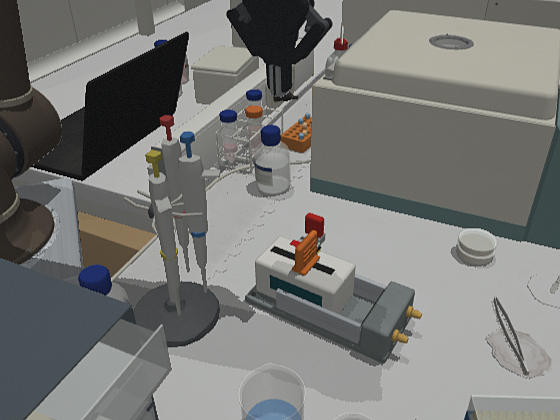

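View pics/top1.png

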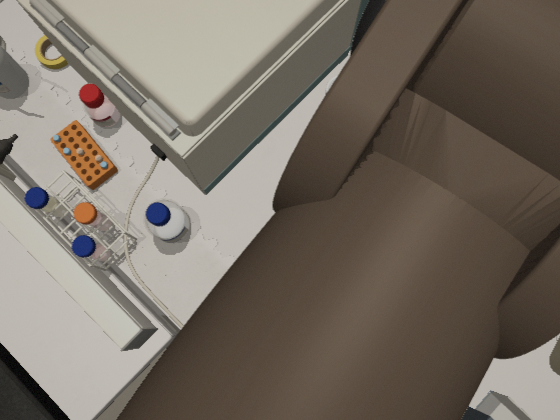

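The side view shows the fingers, shut, at (283,95), high over the dock front. The top view is blocked by the arm, which sits well above the pipettes. Now I'll descend in front of the orange tab.

Request:
servo_tool(steps=[[[0,-2,-40],0,1],[[0,-2,-80],0,1],[[0,-2,-120],0,1],[[0,-2,-155],0,1],[[0,-2,-180],0,1]])

```text
time: 3.7
eef_pos: [0.4284, -0.3072, 0.1539]
tcp_rot: [-2.281, 1.568, 3.086]
contact_force: [0.4, -0.7, -0.8]
gripper_width: 0.0001
```

```bash
python3 - <<'E'
from h import *
snap('side','side2')
im=cv2.imread('pics/side2.png')[80:380,160:460]
cv2.imwrite('pics/side2z.png',cv2.resize(im,None,fx=2,fy=2))
E
```

```text
(no output)
```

View pics/side2z.png

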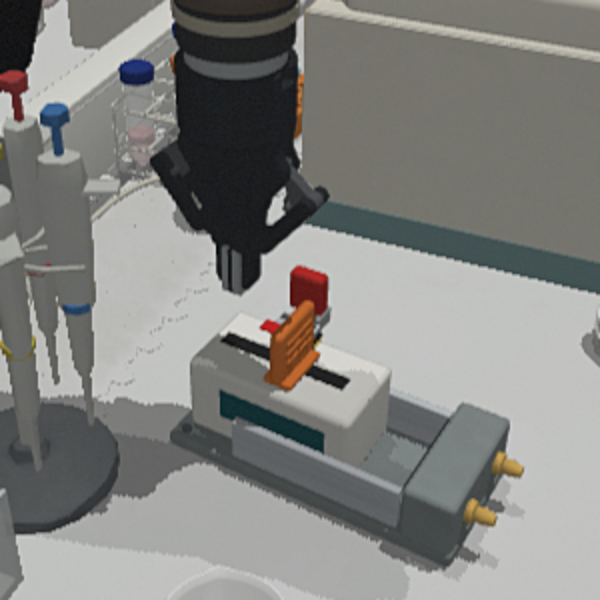

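Request:
servo_tool(steps=[[[1,-1,-20],0,1],[[1,-1,-36],0,1],[[7,-9,-36],0,1],[[10,-13,-36],0,1]])

```text
time: 4.08
eef_pos: [0.4379, -0.3197, 0.115]
tcp_rot: [-2.623, 1.563, 2.743]
contact_force: [0.2, -0.0, 0.7]
gripper_width: 0.0
```

Request:
servo_tool(steps=[[[3,-4,0],0,1],[[6,-8,0],0,1],[[9,-12,0],0,1],[[12,-16,0],0,1],[[15,-20,0],0,1]])

```text
time: 4.5
eef_pos: [0.4533, -0.34, 0.1157]
tcp_rot: [-2.668, 1.563, 2.699]
contact_force: [-1.7, 2.7, 3.1]
gripper_width: -0.0001
```

Request:
servo_tool(steps=[[[3,-4,0],0,1],[[6,-8,0],0,1],[[8,-10,0],0,1],[[9,-12,0],0,1],[[10,-13,0],0,1]])

```text
time: 4.92
eef_pos: [0.4635, -0.3532, 0.1157]
tcp_rot: [-2.685, 1.563, 2.682]
contact_force: [-1.6, 3.1, 2.0]
gripper_width: -0.0001
```

```bash
python3 - <<'E'
from h import *
snap('side','side3')
im=cv2.imread('pics/side3.png')[150:370,230:450]
cv2.imwrite('pics/side3z.png',cv2.resize(im,None,fx=2.7,fy=2.7))
E
```

```text
(no output)
```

View pics/side3z.png

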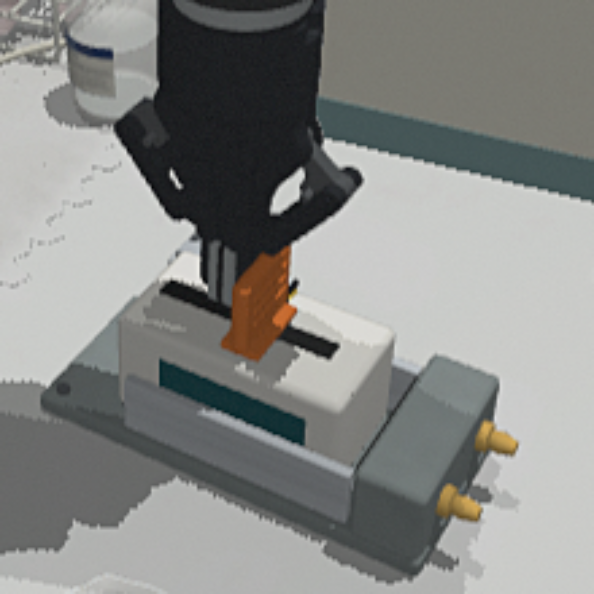

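The shut fingers are pushing the orange tab at zoom (240,290). A small gap remains to the rear block, so I'll keep pushing.

Request:
servo_tool(steps=[[[2,-2,0],0,1],[[3,-4,0],0,1],[[5,-6,0],0,1],[[6,-8,0],0,1],[[7,-9,0],0,1]])

```text
time: 5.38
eef_pos: [0.4692, -0.3607, 0.1156]
tcp_rot: [-2.863, 1.559, 2.504]
contact_force: [-9.7, 12.1, 10.2]
gripper_width: -0.0001
```

Request:
servo_tool(steps=[[[1,-1,0],0,1],[[2,-2,0],0,1],[[3,-3,0],0,1]])

```text
time: 5.63
eef_pos: [0.4695, -0.3609, 0.1156]
tcp_rot: [-2.937, 1.552, 2.43]
contact_force: [-16.0, 17.7, 14.6]
gripper_width: -0.0
```

The cartridge is home: it has stopped and the force has risen to about 24 N. I'll back off, lift, and go round to the bolt tab's +y side.

Request:
servo_tool(steps=[[[-9,12,0],0,1],[[-12,16,20],0,1],[[-12,16,50],0,1],[[0,45,60],0,1],[[16,78,60],0,1]])

```text
time: 6.05
eef_pos: [0.4869, -0.2852, 0.1792]
tcp_rot: [-2.972, 1.559, 2.392]
contact_force: [0.6, 0.9, -0.0]
gripper_width: -0.0002
```

Request:
servo_tool(steps=[[[16,20,0],0,1],[[36,36,0],0,1],[[45,47,0],0,1],[[45,47,0],0,1]])

```text
time: 6.38
eef_pos: [0.5338, -0.2367, 0.1791]
tcp_rot: [-3.022, 1.56, 2.344]
contact_force: [-1.2, 0.3, -0.3]
gripper_width: 0.0001
```

```bash
python3 - <<'E'
from h import *
print(bot.observe()['eef_pos'],bot.observe()['tcp_rot'])
snap('side','side4');snap('top','top4')
for n in ['bolt_tab','tab_mid','cartridge']: print(n,bot.recognise('side',n)[:2])
im=cv2.imread('pics/side4.png')[130:370,220:460]
cv2.imwrite('pics/side4z.png',cv2.resize(im,None,fx=2.5,fy=2.5))
E
```

```text
[ 0.5338127  -0.23670499  0.17905744] [-3.02246329  1.55968961  2.34380893]
bolt_tab [{'xyz': [0.5006, -0.2633, 0.0741], 'confidence': 0.62}]
tab_mid [{'xyz': [0.4729, -0.3859, 0.099], 'confidence': 0.8}]
cartridge [{'xyz': [0.4717, -0.3885, 0.0766], 'confidence': 0.86}]
```

View pics/side4z.png

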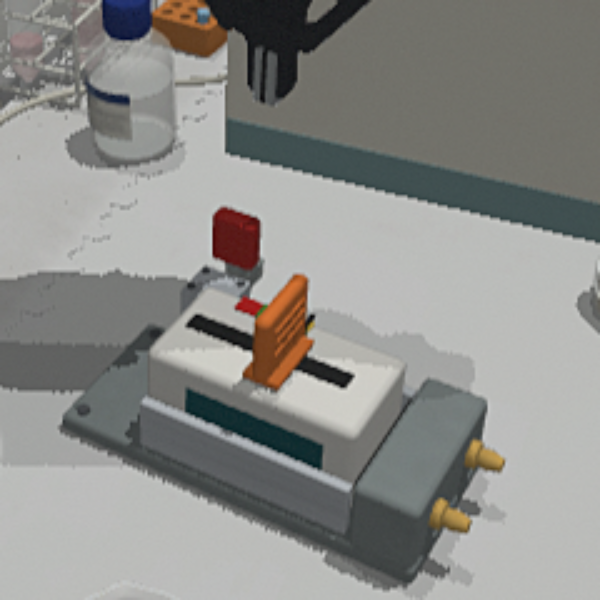

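View pics/top4.png

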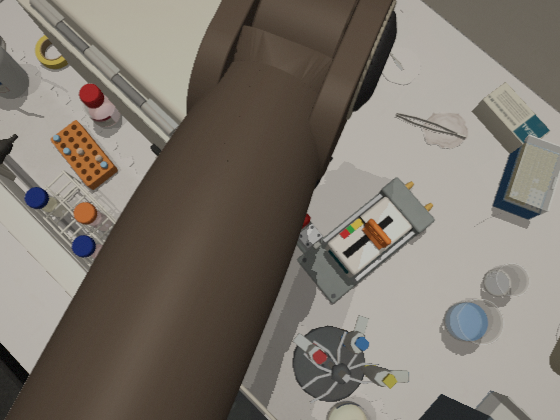

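The side view shows the cartridge against the rear block and the fingers at zoom (268,95), beyond the red tab at (236,237). I'll descend and push along dock -y.

Request:
servo_tool(steps=[[[-3,4,-30],0,1],[[-3,4,-60],0,1],[[-3,4,-85],0,1],[[-3,4,-92],0,1],[[-7,1,-92],0,1]])

```text
time: 7.05
eef_pos: [0.5226, -0.238, 0.0849]
tcp_rot: [-2.866, 1.554, 2.495]
contact_force: [-0.6, 0.1, 0.7]
gripper_width: 0.0
```

```bash
python3 - <<'E'
from h import *
o=bot.observe();print(o['eef_pos'],o['contact_force'])
snap('side','side5')
im=cv2.imread('pics/side5.png')[130:370,220:460]
cv2.imwrite('pics/side5z.png',cv2.resize(im,None,fx=2.5,fy=2.5))
E
```

```text
[ 0.522601   -0.23795654  0.08494747] [-0.62396353  0.14127062  0.74512811]
```

View pics/side5z.png

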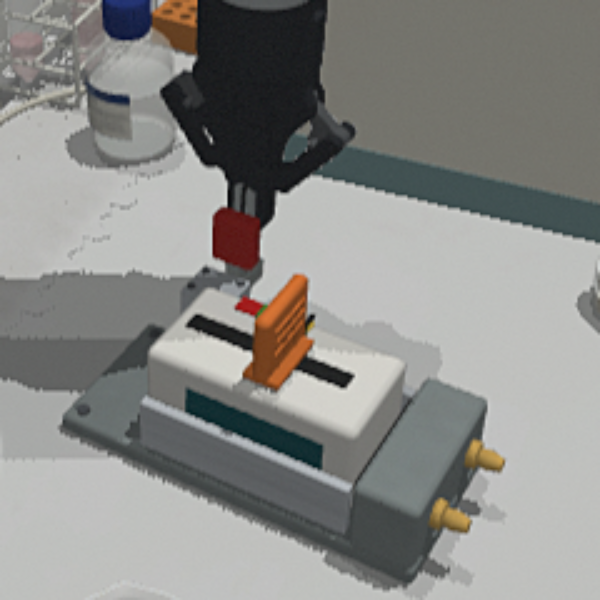

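Request:
servo_tool(steps=[[[-3,4,0],0,1],[[-6,8,0],0,1],[[-10,5,0],0,1],[[-14,2,0],0,1],[[-18,-1,0],0,1]])

```text
time: 7.52
eef_pos: [0.5053, -0.2401, 0.088]
tcp_rot: [-2.972, 1.559, 2.39]
contact_force: [2.4, 1.8, 1.3]
gripper_width: -0.0002
```

Request:
servo_tool(steps=[[[-4,-3,0],0,1],[[-8,-6,0],0,1],[[-12,-9,0],0,1],[[-16,-12,0],0,1],[[-20,-15,0],0,1]])

```text
time: 7.93
eef_pos: [0.4851, -0.2556, 0.0883]
tcp_rot: [-2.986, 1.56, 2.376]
contact_force: [2.9, 0.8, 1.3]
gripper_width: -0.0002
```

Request:
servo_tool(steps=[[[-3,-2,0],0,1],[[-6,-5,0],0,1],[[-9,-7,0],0,1],[[-12,-9,0],0,1],[[-14,-11,0],0,1]])

```text
time: 8.35
eef_pos: [0.4731, -0.265, 0.0885]
tcp_rot: [2.663, 1.558, 1.742]
contact_force: [15.6, 15.4, -1.8]
gripper_width: -0.0003
```

Request:
servo_tool(steps=[[[-1,-1,0],0,1],[[-2,-2,0],0,1],[[-4,-3,0],0,1],[[-5,-4,0],0,1]])

```text
time: 8.68
eef_pos: [0.4728, -0.2652, 0.0888]
tcp_rot: [2.132, 1.546, 1.215]
contact_force: [23.1, 20.6, -3.9]
gripper_width: 0.0001
```

```bash
python3 - <<'E'
from h import *
snap('side','side6'); snap('top','top6')
for n in ['bolt_tab']: print([bot.recognise(c,n)[:2] for c in('side','top')])
im=cv2.imread('pics/side6.png')[180:340,220:420]
cv2.imwrite('pics/side6z.png',cv2.resize(im,None,fx=3.7,fy=3.7))
im=cv2.imread('pics/top6.png')[160:310,270:450]
cv2.imwrite('pics/top6z.png',cv2.resize(im,None,fx=4,fy=4,interpolation=cv2.INTER_CUBIC))
E
```

```text
[[{'xyz': [0.4588, -0.2867, 0.0779], 'confidence': 0.69}], []]
```

View pics/side6z.png

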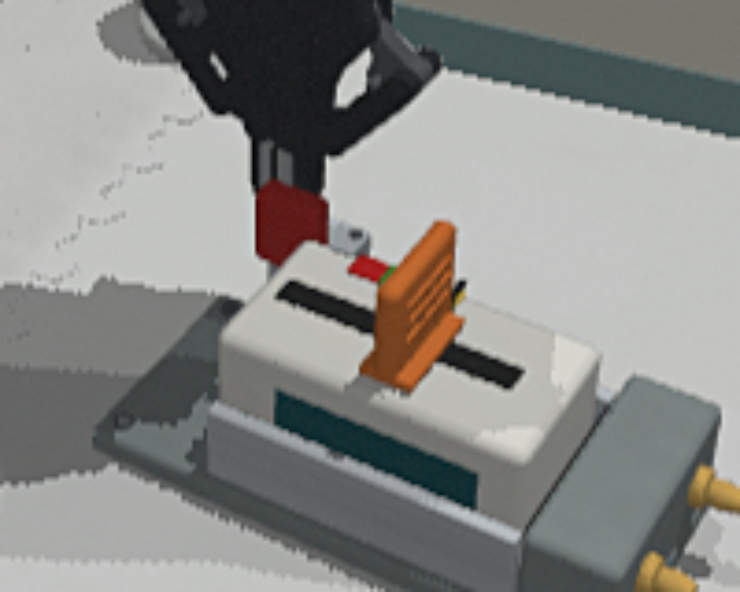

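View pics/top6z.png

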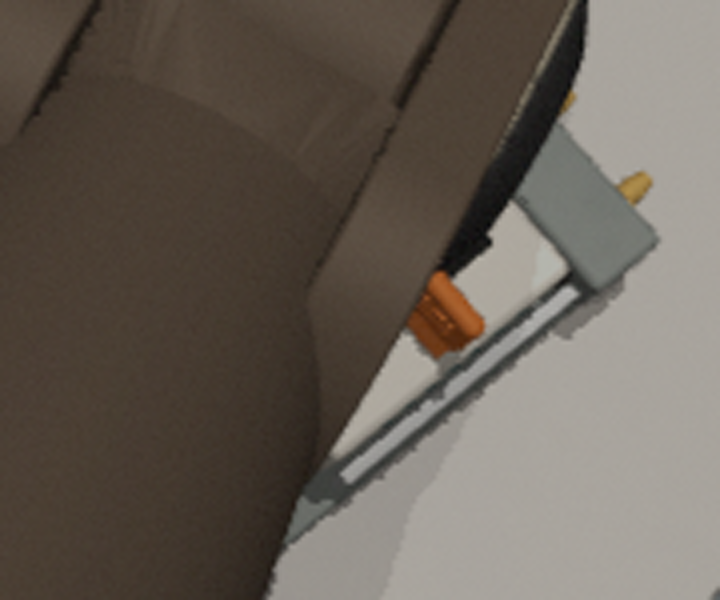

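```bash
python3 - <<'E'
from h import *
from fit import w
p=[.476,-.363,-.913]
for y in (.083,.043,.038,.033): print(y,[proj('side',w(p,(-.072+a,y,.088))).round(1) for a in(-.015,.015)])
for f in('side0','side6'):
    im=cv2.imread(f'pics/{f}.png').astype(int); m=(im[...,2]>90)&(im[...,1]<50)&(im[...,0]<50)
    m[:205]=0;m[250:]=0;m[:,:285]=0;m[:,327:]=0
    n,l,st,c=cv2.connectedComponentsWithStats(m.astype(np.uint8)); i=1+st[1:,4].argmax(); print(f,st[i],c[i])
E
```

```text
0.083 [array([301.7, 213.1]), array([318.6, 219. ])]
0.043 [array([288.3, 226.4]), array([305.6, 232.8])]
0.038 [array([286.6, 228.2]), array([303.9, 234.5])]
0.033 [array([284.8, 229.9]), array([302.2, 236.3])]
side0 [305 213  19  10 101] [314.4356 217.4752]
side6 [289 229  18  21 249] [296.6064 238.8996]
```

The tab moved about 48 mm by the network and about 47.5 mm by pixels, stopping hard at 31 N, which is consistent with the stop. I'll back off, lift, and re-measure with the tab clear.

Request:
servo_tool(steps=[[[10,8,0],0,1],[[14,11,10],0,1],[[14,11,50],0,1],[[14,11,90],0,1],[[14,0,110],0,1]])

```text
time: 9.3
eef_pos: [0.4869, -0.2649, 0.2035]
tcp_rot: [2.022, 1.548, 1.107]
contact_force: [1.0, -0.4, 0.9]
gripper_width: -0.0003
```

Request:
servo_tool(steps=[[[5,-35,0],0,1],[[10,-70,0],0,1],[[14,-105,0],0,1],[[17,-132,0],0,1],[[17,-132,0],0,1]])

```text
time: 9.72
eef_pos: [0.5029, -0.4017, 0.2026]
tcp_rot: [2.075, 1.55, 1.156]
contact_force: [-1.1, 1.0, 0.1]
gripper_width: 0.0001
```

```bash
python3 - <<'E'
from h import *
from fit import w
o=bot.observe();print(o['eef_pos'],o['tcp_rot'],o['contact_force'])
snap('side','side7'); snap('top','top7')
for f in('side0','side7'):
    im=cv2.imread(f'pics/{f}.png').astype(int); m=(im[...,2]>70)&(im[...,1]<45)&(im[...,0]<45)
    m[:205]=0;m[265:]=0;m[:,:280]=0;m[:,327:]=0
    n,l,st,c=cv2.connectedComponentsWithStats(m.astype(np.uint8)); i=1+st[1:,4].argmax(); print(f,st[i],c[i])
print([bot.recognise(c,'bolt_tab')[:2] for c in('side','top')])
im=cv2.imread('pics/side7.png')[180:340,220:420]
cv2.imwrite('pics/side7z.png',cv2.resize(im,None,fx=3.7,fy=3.7))
E
```

```text
[ 0.5029 -0.4017  0.2026] [2.0749 1.5504 1.1555] [-1.0853  1.0282  0.1036]
side0 [305 213  19  25 322] [314.3012 223.8727]
side7 [289 229  20  23 285] [297.3228 239.5333]
[[{'xyz': [0.4614, -0.2887, 0.0777], 'confidence': 0.66}], [{'xyz': [0.4608, -0.2813, 0.0842], 'confidence': 0.48}]]
```

View pics/side7z.png

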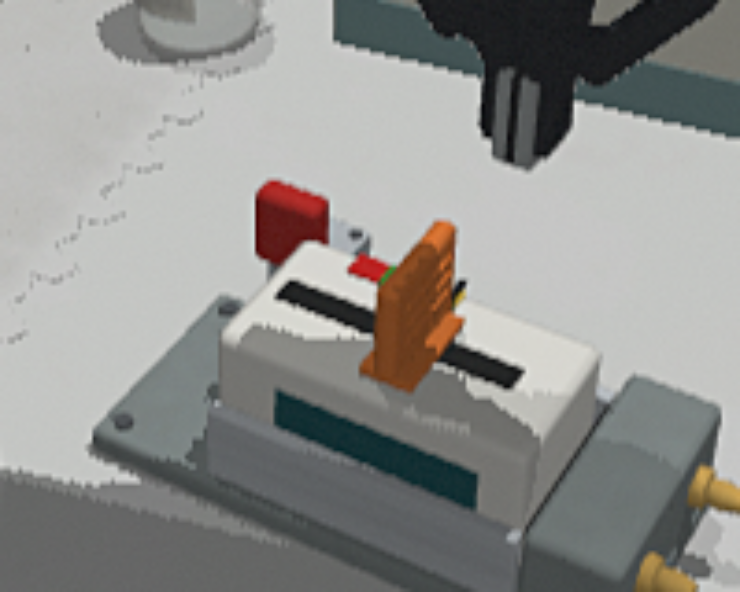

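View pics/top7.png

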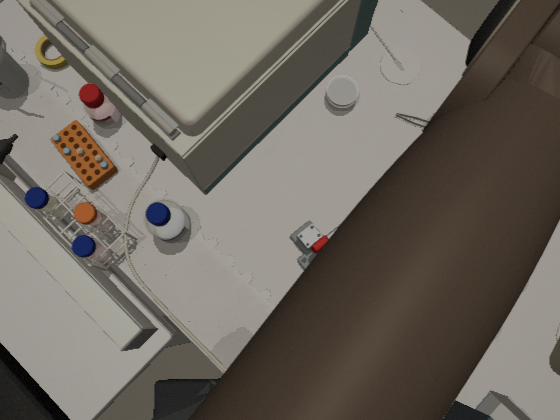

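```bash
python3 - <<'E'
from h import *
from fit import w
from scipy.optimize import least_squares
red=lambda f:(lambda im:np.clip(im[...,2]-np.maximum(im[...,1],im[...,0]),0,None))(cv2.imread(f'pics/{f}.png').astype(np.float32))
a,b=red('side0'),red('side7')
# normalise to 'redness ratio', template = upper part of the tab
na=(a>35).astype(np.float32); nb=(b>35).astype(np.float32)
ra=cv2.resize(a[205:232,298:330],None,fx=8,fy=8,interpolation=cv2.INTER_CUBIC)
rb=cv2.resize(b[215:260,278:320],None,fx=8,fy=8,interpolation=cv2.INTER_CUBIC)
r=cv2.matchTemplate(rb,ra,cv2.TM_CCOEFF_NORMED);_,v,_,l=cv2.minMaxLoc(r)
print('shift',l[0]/8+278-298,l[1]/8+215-205,v)
p=[.476,-.363,-.913]
for y in(.038,.036,.033,.031): print(y-.083,(proj('side',w(p,(-.072,y,.078)))-proj('side',w(p,(-.072,.083,.078)))).round(2))
E
```

```text
shift -15.75 15.875 0.9600242376327515
-0.045000000000000005 [-14.82  15.39]
-0.04700000000000001 [-15.5  16.1]
-0.05 [-16.53  17.17]
-0.052000000000000005 [-17.23  17.89]
```

The estimates put the travel at 47 to 48 mm. The stop felt rigid, but I'll verify with a second push at a different finger height and position.

Request:
servo_tool(steps=[[[-5,38,0],0,1],[[-9,77,0],0,1],[[-13,115,0],0,1],[[-15,152,-10],0,1],[[-15,156,-45],0,1]])

```text
time: 10.33
eef_pos: [0.4895, -0.2358, 0.164]
tcp_rot: [1.731, 1.546, 0.821]
contact_force: [1.5, -1.3, -0.1]
gripper_width: -0.0001
```

Request:
servo_tool(steps=[[[-2,2,-35],0,1],[[-2,2,-58],0,1],[[-2,2,-62],0,1]])

```text
time: 10.58
eef_pos: [0.4847, -0.2309, 0.0986]
tcp_rot: [1.967, 1.547, 1.059]
contact_force: [-0.7, 0.3, -0.1]
gripper_width: -0.0
```

Request:
servo_tool(steps=[[[9,-11,0],0,1],[[1,-17,0],0,1],[[-7,-23,0],0,1],[[-11,-26,0],0,1],[[-14,-28,0],0,1]])

```text
time: 11.0
eef_pos: [0.4703, -0.2601, 0.0997]
tcp_rot: [1.903, 1.547, 0.994]
contact_force: [0.1, 0.6, -0.2]
gripper_width: -0.0003
```

Request:
servo_tool(steps=[[[-2,-1,0],0,1],[[-4,-3,0],0,1],[[-6,-4,0],0,1],[[-6,-5,0],0,1]])

```text
time: 11.33
eef_pos: [0.4687, -0.2614, 0.1003]
tcp_rot: [1.808, 1.532, 0.902]
contact_force: [19.8, 19.3, -5.6]
gripper_width: -0.0
```

It stops rigidly at the same place, so the bolt is at its stop. Next I'll go behind the orange tab.

Request:
servo_tool(steps=[[[10,8,0],0,1],[[14,11,10],0,1],[[14,11,50],0,1],[[14,11,90],0,1],[[14,0,100],0,1]])

```text
time: 11.75
eef_pos: [0.4842, -0.2616, 0.2077]
tcp_rot: [1.61, 1.53, 0.706]
contact_force: [0.6, -0.9, 0.5]
gripper_width: -0.0
```

Request:
servo_tool(steps=[[[5,-35,0],0,1],[[12,-72,0],0,1],[[18,-108,0],0,1],[[24,-146,0],0,1],[[24,-146,-20],0,1]])

```text
time: 12.17
eef_pos: [0.51, -0.4151, 0.1915]
tcp_rot: [1.376, 1.53, 0.468]
contact_force: [-0.4, 1.1, 0.3]
gripper_width: -0.0002
```

```bash
python3 - <<'E'
from h import *
from fit import w
o=bot.observe();print(o['eef_pos'],o['tcp_rot'],o['contact_force'])
snap('side','side8')
print(bot.recognise('side','tab_mid')[:2])
im=cv2.imread('pics/side8.png')[160:340,240:440]
cv2.imwrite('pics/side8z.png',cv2.resize(im,None,fx=3.3,fy=3.3))
E
```

```text
[ 0.51   -0.4151  0.1915] [1.376  1.5297 0.4676] [-0.4402  1.119   0.2625]
[{'xyz': [0.4732, -0.3884, 0.1004], 'confidence': 0.94}, {'xyz': [0.5085, -0.0517, 0.0636], 'confidence': 0.37}]
```

View pics/side8z.png

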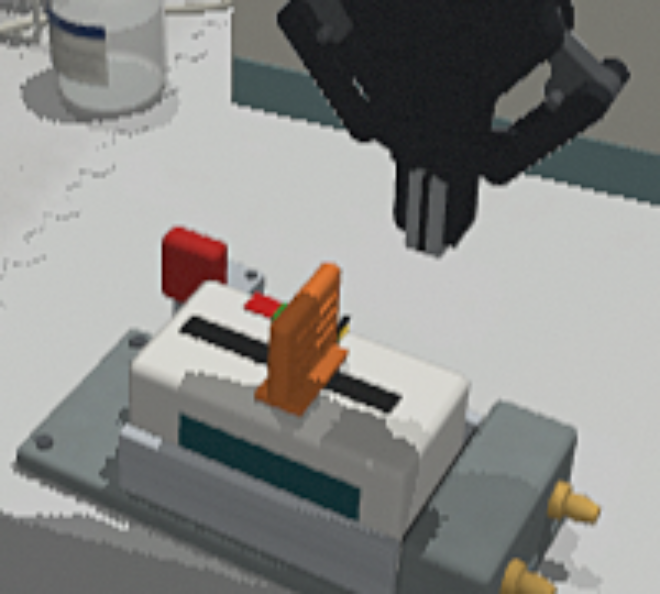

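Fingers are behind the tab. I'll descend, with tips at about 95 mm, and approach slowly.

Request:
servo_tool(steps=[[[0,0,-30],0,1],[[0,0,-55],0,1],[[0,0,-71],0,1],[[0,0,-72],0,1],[[-6,8,-72],0,1]])

```text
time: 12.68
eef_pos: [0.5009, -0.4003, 0.1133]
tcp_rot: [1.743, 1.532, 0.837]
contact_force: [0.6, -0.4, 0.1]
gripper_width: 0.0001
```

Request:
servo_tool(steps=[[[-2,3,0],0,1],[[-4,5,0],0,1],[[-5,7,0],0,1],[[-6,8,0],0,1]])

```text
time: 13.02
eef_pos: [0.4952, -0.3922, 0.1147]
tcp_rot: [1.698, 1.531, 0.793]
contact_force: [0.1, -0.4, 0.1]
gripper_width: -0.0002
```

Request:
servo_tool(steps=[[[-0.8,1,0],0,1],[[-1.5,2,0],0,1],[[-2.3,3,0],0,1],[[-3,4,0],0,1],[[-3.8,5,0],0,1]])

```text
time: 13.43
eef_pos: [0.4916, -0.3874, 0.1148]
tcp_rot: [1.682, 1.531, 0.776]
contact_force: [1.2, -1.1, -0.0]
gripper_width: -0.0001
```

Request:
servo_tool(steps=[[[-0.8,1,0],0,1],[[-1.5,2,0],0,1],[[-2.3,3,0],0,1],[[-3,4,0],0,1],[[-3.8,5,0],0,1]])

```text
time: 13.85
eef_pos: [0.4879, -0.3826, 0.1149]
tcp_rot: [1.666, 1.532, 0.76]
contact_force: [1.0, -2.8, 0.0]
gripper_width: -0.0
```

Request:
servo_tool(steps=[[[-0.8,1,0],0,1],[[-1.5,2,0],0,1],[[-2.3,3,0],0,1],[[-3,4,0],0,1],[[-3.8,5,0],0,1]])

```text
time: 14.27
eef_pos: [0.4843, -0.378, 0.1149]
tcp_rot: [1.641, 1.532, 0.735]
contact_force: [3.7, -4.6, -3.6]
gripper_width: -0.0003
```

Request:
servo_tool(steps=[[[-0.8,1,0],0,1],[[-1.5,2,0],0,1],[[-2.3,3,0],0,1],[[-3,4,0],0,1],[[-3.8,5,0],0,1]])

```text
time: 14.68
eef_pos: [0.4811, -0.3738, 0.115]
tcp_rot: [1.583, 1.532, 0.677]
contact_force: [4.8, -6.8, -5.0]
gripper_width: 0.0002
```

```bash
python3 - <<'E'
from h import *
f=[]
o=bot.observe();f.append(o['contact_force'])
snap('side','side9');f.append(bot.observe()['contact_force']); snap('top','top9');f.append(bot.observe()['contact_force'])
d=np.array([.611,-.7915,0]);print(np.array(f)@d,bot.observe()['eef_pos'])
im=cv2.imread('pics/side9.png')[160:340,240:440]
cv2.imwrite('pics/side9z.png',cv2.resize(im,None,fx=3.3,fy=3.3,interpolation=cv2.INTER_CUBIC))
E
```

```text
[8.32572706 8.84989469 7.56873134] [ 0.48104642 -0.37374195  0.11492744]
```

View pics/side9z.png

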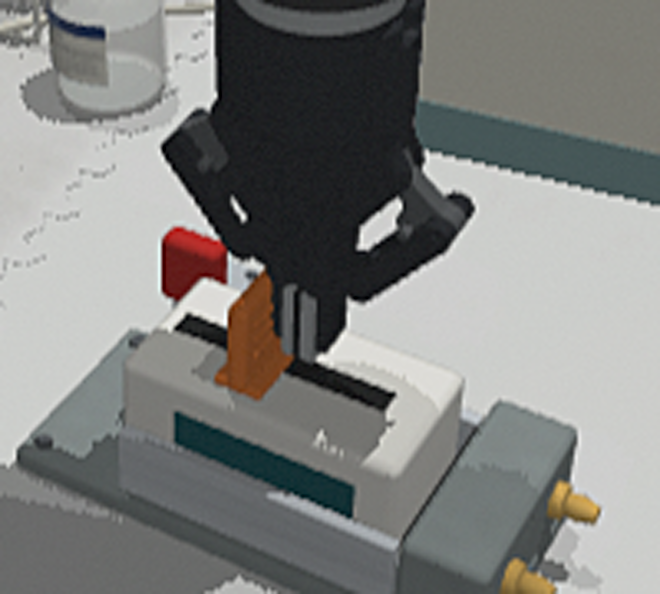

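The force is 8.2 N, so about 16.5 mm of pull. The tab's shift against the cartridge in the side view, about 33 zoom px or 16 mm, agrees. I'll continue to about 12.5 N.

Request:
servo_tool(steps=[[[-0.8,1,0],0,1],[[-1.5,2,0],0,1],[[-2.3,3,0],0,1],[[-3,4,0],0,1],[[-3.8,5,0],0,1]])

```text
time: 15.2
eef_pos: [0.4783, -0.3701, 0.115]
tcp_rot: [1.497, 1.532, 0.591]
contact_force: [6.6, -8.3, -6.5]
gripper_width: -0.0003
```

Request:
servo_tool(steps=[[[-0.6,0.8,0],0,1],[[-1.2,1.6,0],0,1],[[-1.6,2.1,0],0,1]])

```text
time: 15.45
eef_pos: [0.4777, -0.3695, 0.1151]
tcp_rot: [1.404, 1.532, 0.497]
contact_force: [7.1, -9.0, -4.9]
gripper_width: 0.0001
```

```bash
python3 - <<'E'
from h import *
f=[]
o=bot.observe();f.append(o['contact_force'])
for k in range(2):
    snap('side',f'side10_{k}');f.append(bot.observe()['contact_force'])
d=np.array([.611,-.7915,0]);e=bot.observe()['eef_pos'];print(np.array(f)@d,e,(e-[.477,-.364,0])@d)
im=cv2.imread('pics/side10_0.png')[160:340,240:440]
cv2.imwrite('pics/side10z.png',cv2.resize(im,None,fx=3.3,fy=3.3,interpolation=cv2.INTER_CUBIC))
E
```

```text
[11.42670988 11.88113174 11.75868927] [ 0.47772922 -0.36943001  0.11509052] 0.004743410995503233
```

View pics/side10z.png

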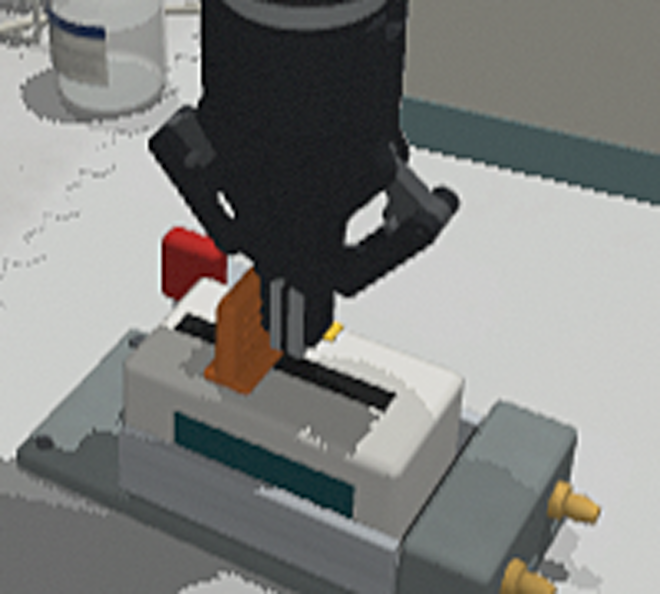

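The pull is now about 22 to 23 mm, just inside green. I'll go roughly 2 mm further and hold. Camera calls keep the last target, so I'll use them to log the force during the hold.

Request:
servo_tool(steps=[[[-0.8,1,0],0,1],[[-1.5,2,0],0,1],[[-2.1,2.8,0],0,1],[[-2.1,2.8,0],0,1]])

```text
time: 15.88
eef_pos: [0.4767, -0.3682, 0.1152]
tcp_rot: [1.308, 1.532, 0.401]
contact_force: [7.7, -8.8, -6.1]
gripper_width: -0.0
```

```bash
python3 - <<'E'
from h import *
d=np.array([.611,-.7915,0]);t=lambda o:(round(o['time'],2),round(float(o['contact_force']@d),1),round(float(((o['eef_pos']-[.477,-.364,0])@d)*1000),2))
L=[t(bot.observe())]
snap('side','side11');
for k in range(4): L.append(t(bot.observe())); bot.snapshot('side')
L.append(t(bot.observe()));print(L)
im=cv2.imread('pics/side11.png')[160:340,240:440]
cv2.imwrite('pics/side11z.png',cv2.resize(im,None,fx=3.3,fy=3.3,interpolation=cv2.INTER_CUBIC))
E
```

```text
[(15.88, 11.6, 3.15), (15.93, 11.9, 3.18), (15.98, 11.7, 3.22), (16.03, 11.5, 3.24), (16.08, 11.8, 3.25), (16.13, 11.8, 3.25)]
```

View pics/side11z.png

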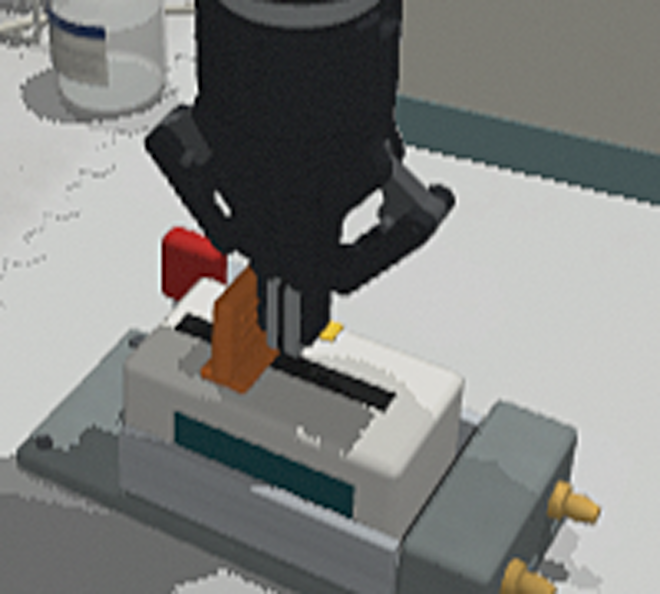

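All the estimates give about 23 to 23.5 mm, which is in green. I'll nudge to the middle of the band and hold for well over a second.

Request:
servo_tool(steps=[[[-0.8,1,0],0,1],[[-1.5,2,0],0,1],[[-2.3,3,0],0,1],[[-2.3,3,0],0,1],[[-2.3,3,0],0,1]])

```text
time: 16.55
eef_pos: [0.4758, -0.3669, 0.1152]
tcp_rot: [1.207, 1.531, 0.3]
contact_force: [7.8, -9.8, -6.0]
gripper_width: 0.0001
```

```bash
python3 - <<'E'
from h import *
d=np.array([.611,-.7915,0]);t=lambda o:(round(o['time'],2),round(float(o['contact_force']@d),1),round(float(((o['eef_pos']-[.477,-.364,0])@d)*1000),2))
L=[t(bot.observe())]
for k in range(30): bot.snapshot('side'); L.append(t(bot.observe()))
print(L[::3]); print(np.mean([l[1] for l in L]))
snap('side','side12')
im=cv2.imread('pics/side12.png')[160:340,240:440]
cv2.imwrite('pics/side12z.png',cv2.resize(im,None,fx=3.3,fy=3.3,interpolation=cv2.INTER_CUBIC))
# orange tab/cartridge shift vs rest, by template match
g=lambda f:cv2.resize(cv2.imread(f'pics/{f}.png'),None,fx=4,fy=4,interpolation=cv2.INTER_CUBIC)
from fit import w
p=[.476,-.363,-.913]
o=lambda f:(lambda im:np.clip(im[...,2]-im[...,0],0,255).astype(np.float32))(g(f).astype(int))
A=o('side8');B=o('side12')
# lower-left near edge+foot of the tab
x0,y0,x1,y1=314*4,258*4,331*4,287*4
r=cv2.matchTemplate(B[y0-120:y1+20,x0-120:x1+20],A[y0:y1,x0:x1],cv2.TM_CCOEFF_NORMED);_,v,_,l=cv2.minMaxLoc(r)
print('tab shift px',(l[0]-120)/4,(l[1]-120)/4,v)
for s in(.02,.022,.024,.026,.028,.03,.032):print(s,(proj('side',w(p,(.01-s,-.025,.095)))-proj('side',w(p,(.01,-.025,.095)))).round(2))
E
```

```text
[(16.55, 12.6, 1.6), (16.7, 12.2, 1.68), (16.85, 12.0, 1.67), (17.0, 12.3, 1.71), (17.15, 12.8, 1.69), (17.3, 12.4, 1.7), (17.45, 11.8, 1.71), (17.6, 11.3, 1.69), (17.75, 12.9, 1.71), (17.9, 12.6, 1.7), (18.05, 12.8, 1.7)]
12.37741935483871
tab shift px -17.75 -7.0 0.9848524928092957
0.02 [-13.11  -5.13]
0.022 [-14.4   -5.64]
0.024 [-15.69  -6.15]
0.026 [-16.98  -6.65]
0.028 [-18.27  -7.15]
0.03 [-19.55  -7.65]
0.032 [-20.83  -8.16]
```

View pics/side12z.png

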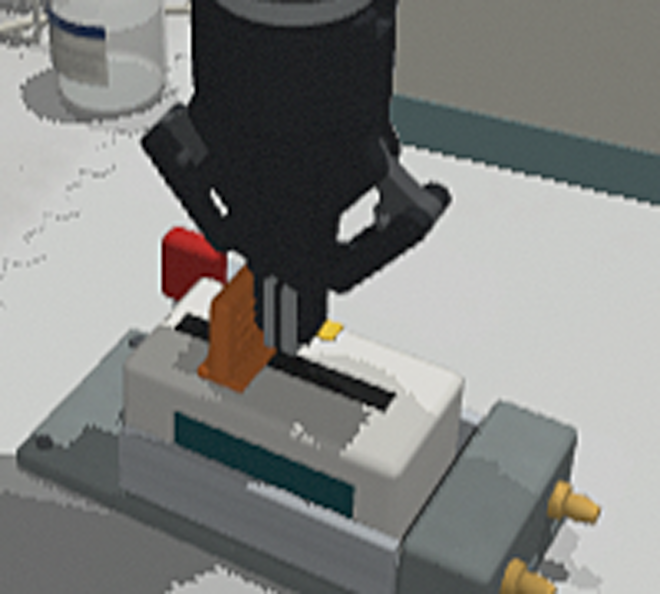

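Held 1.75 s at a mean of 12.4 N. The tab's image shift was 27 mm, less 2 mm of play, so about 25 mm of pull. Now I'll ease back slowly.

Request:
servo_tool(steps=[[[-1.5,2,0],0,1],[[-0.8,1,0],0,1],[[0,0,0],0,1],[[0.6,-0.8,0],0,1],[[1.2,-1.6,0],0,1]])

```text
time: 18.52
eef_pos: [0.4782, -0.3701, 0.1152]
tcp_rot: [1.13, 1.529, 0.222]
contact_force: [7.1, -8.1, -5.9]
gripper_width: -0.0001
```

Request:
servo_tool(steps=[[[0,0,0],0,1],[[0.6,-0.8,0],0,1],[[1.2,-1.6,0],0,1],[[1.8,-2.4,0],0,1],[[2.4,-3.2,0],0,1]])

```text
time: 18.93
eef_pos: [0.4813, -0.3741, 0.1153]
tcp_rot: [1.084, 1.528, 0.176]
contact_force: [4.8, -6.6, -3.7]
gripper_width: -0.0
```

Request:
servo_tool(steps=[[[0.3,-0.4,0],0,1],[[1,-1.2,0],0,1],[[1.6,-2,0],0,1],[[2.3,-3,0],0,1],[[3,-4,0],0,1]])

```text
time: 19.35
eef_pos: [0.4847, -0.3785, 0.1153]
tcp_rot: [1.067, 1.528, 0.159]
contact_force: [3.6, -3.1, -2.7]
gripper_width: -0.0002
```

Request:
servo_tool(steps=[[[0.3,-0.4,0],0,1],[[1,-1.2,0],0,1],[[1.6,-2,0],0,1],[[2.3,-3,0],0,1],[[3,-4,0],0,1]])

```text
time: 19.77
eef_pos: [0.4876, -0.3823, 0.1152]
tcp_rot: [1.082, 1.528, 0.174]
contact_force: [3.2, -2.8, -0.5]
gripper_width: 0.0002
```

Request:
servo_tool(steps=[[[0.6,-0.8,0],0,1],[[1.2,-1.6,0],0,1],[[1.8,-2.4,0],0,1],[[2.4,-3.2,0],0,1],[[3,-4,0],0,1]])

```text
time: 20.18
eef_pos: [0.4905, -0.386, 0.1151]
tcp_rot: [1.098, 1.528, 0.19]
contact_force: [1.5, -0.6, 0.5]
gripper_width: -0.0
```

Request:
servo_tool(steps=[[[0.6,-0.8,0],0,1],[[1.2,-1.6,0],0,1],[[1.8,-2.4,0],0,1],[[2.4,-3.2,0],0,1],[[3,-4,0],0,1]])

```text
time: 20.6
eef_pos: [0.4933, -0.39, 0.115]
tcp_rot: [1.106, 1.529, 0.198]
contact_force: [0.4, 0.5, -0.2]
gripper_width: 0.0001
```

Request:
servo_tool(steps=[[[0.8,-1,0],0,1],[[1.5,-2,0],0,1],[[2.4,-3.2,0],0,1],[[3.2,-4.2,0],0,1],[[4,-5.2,0],0,1]])

```text
time: 21.02
eef_pos: [0.4974, -0.3954, 0.115]
tcp_rot: [1.106, 1.529, 0.198]
contact_force: [0.3, 0.5, -0.7]
gripper_width: 0.0
```

Request:
servo_tool(steps=[[[2,-3,0],0,1],[[5,-6,5],0,1],[[6,-8,30],0,1],[[6,-8,65],0,1],[[6,-8,100],0,1]])

```text
time: 21.43
eef_pos: [0.5031, -0.4032, 0.2154]
tcp_rot: [1.148, 1.53, 0.241]
contact_force: [0.8, -1.1, 0.5]
gripper_width: -0.0003
```

```bash
python3 - <<'E'
from h import *
o=bot.observe();print(o['time'],o['eef_pos'],o['contact_force'])
snap('side','side13')
im=cv2.imread('pics/side13.png')[130:340,200:440]
cv2.imwrite('pics/side13z.png',cv2.resize(im,None,fx=2.8,fy=2.8,interpolation=cv2.INTER_CUBIC))
A=cv2.imread('pics/side8.png');B=cv2.imread('pics/side13.png')
for n,(x0,y0,x1,y1) in dict(tab=(312,238,346,288),red=(286,226,312,252),cart=(275,245,400,335),bottle=(250,130,295,200)).items():
    f=4;R=lambda I:cv2.resize(I,None,fx=f,fy=f,interpolation=cv2.INTER_CUBIC)
    r=cv2.matchTemplate(R(B[y0-8:y1+8,x0-8:x1+8]),R(A[y0:y1,x0:x1]),cv2.TM_CCOEFF_NORMED);_,v,_,l=cv2.minMaxLoc(r);print(n,l[0]/f-8,l[1]/f-8,round(v,3))
E
```

```text
21.4333 [ 0.50313295 -0.40322579  0.21543142] [ 0.84996466 -1.14954052  0.52285861]
tab -1.75 -0.75 0.945
red 0.0 -0.25 0.964
cart -1.5 -0.5 0.95
bottle 0.0 0.0 0.999
```

View pics/side13z.png

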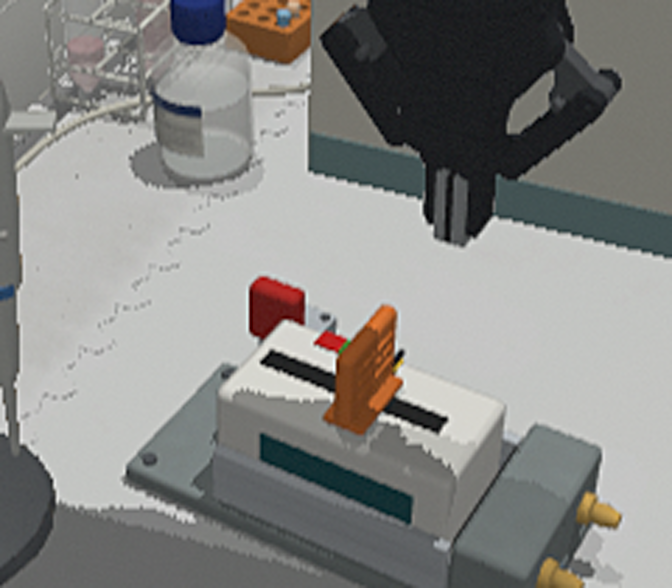

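The tab is back at rest on the cartridge and the bottle and bolt have not moved. The cartridge sits about 2 mm out, within the bolt's play. I'll press it gently home again from the tab's front.

Request:
servo_tool(steps=[[[-18,23,0],0,1],[[-36,46,0],0,1],[[-52,67,0],0,1],[[-52,67,-35],0,1],[[-52,67,-65],0,1]])

```text
time: 21.9
eef_pos: [0.4537, -0.3378, 0.1613]
tcp_rot: [0.886, 1.517, -0.021]
contact_force: [-0.1, 0.1, -0.1]
gripper_width: 0.0003
```

Request:
servo_tool(steps=[[[0,0,-20],0,1],[[0,0,-32],0,1],[[0,0,-34],0,1]])

```text
time: 22.15
eef_pos: [0.4527, -0.3371, 0.125]
tcp_rot: [0.928, 1.52, 0.021]
contact_force: [-0.2, 0.5, -1.1]
gripper_width: 0.0002
```

Request:
servo_tool(steps=[[[3,-4,0],0,1],[[6,-8,0],0,1],[[9,-12,0],0,1],[[12,-15,0],0,1],[[13,-17,0],0,1]])

```text
time: 22.57
eef_pos: [0.4668, -0.3551, 0.1258]
tcp_rot: [0.906, 1.519, -0.001]
contact_force: [-0.4, 0.3, 0.7]
gripper_width: -0.0003
```

Request:
servo_tool(steps=[[[0.6,-0.8,0],0,1],[[1.2,-1.6,0],0,1],[[1.8,-2.4,0],0,1],[[2.4,-3.2,0],0,1],[[3,-4,0],0,1]])

```text
time: 22.98
eef_pos: [0.4695, -0.3586, 0.1259]
tcp_rot: [0.922, 1.519, 0.015]
contact_force: [-1.7, 2.6, 2.5]
gripper_width: -0.0005
```

Request:
servo_tool(steps=[[[0.6,-0.8,0],0,1],[[1.2,-1.6,0],0,1],[[1.8,-2.4,0],0,1],[[2.4,-3.2,0],0,1]])

```text
time: 23.32
eef_pos: [0.4704, -0.3598, 0.1258]
tcp_rot: [1.004, 1.522, 0.098]
contact_force: [-10.4, 12.6, 10.0]
gripper_width: 0.0
```

Home again at about 16 N. I'll back off, lift clear and check.

Request:
servo_tool(steps=[[[-2,3,0],0,1],[[-6,8,0],0,1],[[-12,16,10],0,1],[[-12,16,45],0,1],[[-12,16,85],0,1]])

```text
time: 23.73
eef_pos: [0.4565, -0.3421, 0.2098]
tcp_rot: [1.079, 1.525, 0.173]
contact_force: [0.3, -0.5, 0.5]
gripper_width: 0.0002
```

Request:
servo_tool(steps=[[[0,20,35],0,1],[[0,50,60],0,1],[[0,85,80],0,1],[[-10,125,100],0,1],[[-20,160,110],0,1]])

```text
time: 24.15
eef_pos: [0.4364, -0.1812, 0.3224]
tcp_rot: [1.035, 1.522, 0.127]
contact_force: [1.3, 0.4, -0.1]
gripper_width: -0.0002
```

```bash
python3 - <<'E'
from h import *
o=bot.observe();print(o['time'],o['eef_pos'],o['contact_force'])
snap('side','side14');snap('top','top14')
A=cv2.imread('pics/side8.png');B=cv2.imread('pics/side14.png')
for n,(x0,y0,x1,y1) in dict(tab=(312,238,346,288),red=(286,226,312,252),cart=(275,245,400,335),bottle=(250,150,295,195)).items():
    f=4;R=lambda I:cv2.resize(I,None,fx=f,fy=f,interpolation=cv2.INTER_CUBIC)
    r=cv2.matchTemplate(R(B[y0-8:y1+8,x0-8:x1+8]),R(A[y0:y1,x0:x1]),cv2.TM_CCOEFF_NORMED);_,v,_,l=cv2.minMaxLoc(r);print(n,l[0]/f-8,l[1]/f-8,round(v,3))
im=np.hstack([cv2.resize(cv2.imread('pics/top14.png')[160:310,270:450],(400,333)),cv2.resize(B[130:340,200:440],(400,350))[:333]])
cv2.imwrite('pics/end.png',im)
E
```

```text
24.15 [ 0.43639883 -0.18118611  0.32238034] [ 1.33645228  0.41935493 -0.07487983]
tab 0.0 0.0 0.903
red 0.0 0.0 0.993
cart 0.0 0.0 0.878
bottle 0.0 0.0 0.998
```

View pics/end.png

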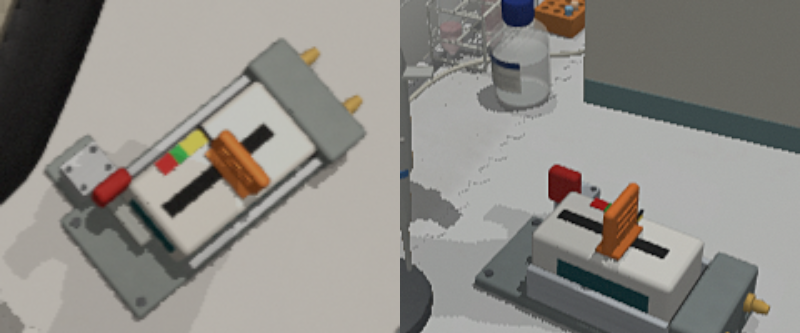

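The final picture shows the cartridge home against the rear block. The bolt's bar lies across in front of it, with the red tab at (110,185) left panel. The orange tab is at rest, the bottle hasn't moved, and the arm is clear. I'm handing in.

```bash
python3 -c "
from plant import bot
print(bot.hand_in())"
```

```text
the job is handed in; nothing more can be done
None
```

I pushed the cartridge home, slid the bolt to its stop, ran the pull test and handed the job in. It took about 24 s of the 56 s allowed.

- **Cartridge:** I pushed it by the orange tab until it stopped against the rear at about 24 N.
- **Bolt:** It stopped hard at about 31 N, and a second push from a different finger position stopped at the same place.
- **Pull test:** I drew the tab from behind to about 25 mm, with a mean force of 12.4 N, and held it there for about 1.75 s. That is mid-green by force and by the camera; the needle itself was hidden behind the gripper, so I did not read it directly. I then eased the tab back slowly until the force reached zero.
- **Extra step:** The pull had left the cartridge about 2 mm out, within the bolt's play. I pressed it home again gently at about 16 N before backing away.

**Last checks:** Compared with the picture taken before the pull, the cartridge, orange tab, red tab and bottle all showed no shift. The arm was well clear.

**One disagreement:** The camera estimates of the bolt's travel came out at 47–48 mm rather than 50 mm. Because both pushes ended at the same hard stop, I took the bolt as fully across.

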